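Sort the press's lift springs on the bench spring tester

ROBOT

A 6-joint arm with a two-finger parallel gripper is mounted at the origin on the work surface; the furniture and walls round the work are solid. World frame = base frame: x ahead of the robot, y to its left, z up, the work surface at z = 0. Lengths are in mm, angles in degrees, forces in N, time in s.
With the tool pointing down it reaches from about 275 to 850 mm from the base axis. Payload 19 kg.
Tool frame: the origin (TCP) lies at the centre of the arm's flange, where the gripper is bolted on; the fingertips stand 173 mm ahead of it and the grasp point (between the pads) lies manip.grasp_offset ahead of it (manip.grasp_offset is the distance from the TCP to the grasp point, in mm); z points along the fingers, y is the line along which they close (so a half turn about z gives the same grasp; the last joint's range is limited). The gripper opens to 85 mm and grips with 20 to 120 N. Pads are 22 mm wide; open, the fingers measure 114 mm over their backs; the gripper's body (76 mm by 85 mm) begins 54 mm behind the grasp point. The pads swing forward as they close: fully open they stand 13 mm farther back than shut.
Start: joints at [-84.683, 8.623, 82.357, -0, 89.026, -7.678], TCP at [129.272, -560.268, 404.667] pointing down, gripper open.
Joint ranges: [-160.23, 160.23], [-39.13, 120.54], [6.94, 153.29], [-79.49, 259.48], [9.18, 160.14], [-161.06, 161.06]. Speed limits (degrees/s): [108.29, 108.29, 127.2, 172.46, 172.46, 172.46].

INTERFACE

Orientations are given as [roll, pitch, yaw] about the fixed x, y, z axes, in that order (R = Rz(yaw) Ry(pitch) Rx(roll)).
In Python, from plant import manip, optics, workorder gives the robot as it stands.
- The arm moves only by the shell command python3 -m pendant 'ROWS' [FORCE]. ROWS is JSON, a list of rows, each a list of 7 numbers: the shift along the tool's x, y, z in m, then the turn, a rotation vector about the tool's x, y, z in degrees, then the opening, from -1 (shut) to 1 (fully open), so that 0 is half open. A call has 1 to 20 rows; each row is the pose to reach, as a shift and turn from the pose commanded when the call began, along the tool's axes at that moment; what a row does not reach only later rows make up. A row lasts 1/12 s, in which the tool goes at most 41.7 mm and 7.16 degrees, less where a joint would pass 70% of its speed; a pose out of reach is approached as far as the arm can. A call with a gripper value outside its range is refused whole. The fingers move at their own pace and stop on an object; FORCE is the grip in N (left out, the last holds). Time passes only in rows, so rows that repeat a pose let the fingers close. It gives the time, the measured TCP pose, the force, the opening and the grip force at its end, in the units of the state.
- manip.state(): the state, without advancing time (a new reading comes with each control period).
- optics.capture(name): name is "scene" or "side" or "wrist"; returns a dict with "image" (384x512x3 uint8, red, green, blue), "range_z" (384x512 float32, mm along the optical axis (not along the pixel's ray), 0 where there is no reading), "fx", "fy", "cx", "cy" (pixels), "rvec" (rotation vector, rad) and "tvec" (3), from world to camera coordinates, as OpenCV has them. Camera axes: x right, y down, z forward; pixel columns grow to the right and rows downward; lengths in mm; the calibration is good to about 2 mm. The wrist camera is an equidistant fisheye: a pixel r from the principal point sees the ray r / f radians off the axis. A picture is of the moment at which its call begins.
- workorder.hand_in(): hands the job in; it is judged then, once.
The state is a dict: "clock": time; "q": joint angles; "qd": joint speeds; "joint_efforts": joint torques, N m; "eef_pos": TCP position; "tcp_rot": TCP orientation; "wrist_force": force on the tool from outside, world axes, zero at the start; "ft_torque": the same for the moment, N m; "gripper_width": opening from 0.0 (shut) to 1.0 (fully open); "finger_force": force on a finger pad.
Only numpy, scipy, OpenCV 4.12 (cv2) and the standard library are available. Lean on these libraries where they do the work, as an engineer would, in place of code of your own. Each camera call takes 0.05 s, during which the arm holds its last target. There are 200 camera calls.

TASK

Press the latch pad of the spring tester and let its lid spring open by itself, without touching it. Then test the lift springs that stand on the table one at a time, shortest first: stand it upright in the middle of the pan, press its cap down until its top is level with the black mark on the post, hold it there about a second (never squash it much further), and read the dial. Stand each spring whose needle passed the thick pass line upright in the plywood tray and each weak one upright in the steel tray, and leave the ink pots where they are.

Things in the scene. Friction and masses are not known exactly. Their poses are not given: they have to be found in the camera images.
- tester: bench spring tester, fixed: grey base 150 (x) x 235 (y: -80 to +155) x 34 mm with a round scale pan, a clear hinged dust lid over it, a latch pad in front, a marker post and a dial. Origin on the table below the pan's centre; x points from the latch pad to the lid hinge (away from the robot at yaw 0), y towards the tilted dial (90 mm across, at y = +108 mm, top 85 mm above the table), z up
- latch_pad (a point): centre of the top face of the black ribbed latch pad (44 x 50 mm), 125 mm in front of the pan's centre, 26 mm above the table. Pressed straight down 7 to 9 mm with 5 to 8 N it unhooks the lid; it springs back when let go. Its travel ends at about 11 mm
- lid_angle (a joint): angle of the dust lid, rad: 0 shut (flat over the pan, 46 mm above the table), 1.95 fully open (standing up, leaning back behind the pan). Hinged along the tester's y axis 70 mm behind the pan's centre, 136 mm long. Its spring throws it open once the latch is pressed, and it stays open
- lid: the lid itself, a clear panel 136 x 104 x 4 mm in an aluminium frame; origin on its hinge line. It is to open by its own spring; do not touch it
- pan_top (a point): centre of the top face of the scale pan, a flat steel disc of 100 mm diameter, 38 mm above the table; it sinks 0.25 mm per newton
- mark (a point): the marked height: 42 mm above the unloaded pan, 80 mm above the table; this point lies on the vertical through the pan's centre. It is shown by the upper edge of the black line and blade on the aluminium marker post (12 x 12 mm, top 100 mm above the table), which stands at y = -70 mm beside the pan
- needle (a joint): dial reading, rad: 0 with an empty pan, growing clockwise by 0.12 per newton on the pan (the spring's own 2.5 N included). Small ticks every 2 N, 0 to 20 N; the one long thick line is the pass line, at 1.38 rad (11.5 N). At the marked height a sound spring takes the needle clearly past it (about 1.85), a weak one leaves it clearly short (about 1.0)
- wood_tray: tray for the sound springs: plywood, 170 (x) x 86 (y) mm outside, walls 6 mm thick and 14 mm high, floor 6 mm thick, fixed. Origin below its centre on the table, x along its length
- steel_tray: tray for the weak springs: dark sheet steel with a small wire handle at each end, 170 (x) x 86 (y) mm outside, walls 3 mm thick and 22 mm high, floor 3 mm thick, fixed. Origin below its centre on the table, x along its length
- ink_pot: bystander: small ink pot, 60 mm diameter, 58 mm high; origin under its centre
- ink_pot_tall: bystander: small ink pot, 62 mm diameter, 64 mm high; origin under its centre
- spring_60: the shortest kind of lift spring (may be absent): steel coil between a round heavy steel foot (54 mm diameter, 12 mm high) and a sliding round grey cap (34 mm diameter, 22 mm high), 60 mm tall in all when free, 250 g. Stands upright. Sound or weak cannot be seen. Lift it by the cap. Origin under the centre of its foot, z towards the cap
- spring_60_top (a point): centre of the top face of the cap of spring_60; it comes down as the spring is compressed
- spring_70: the second shortest kind of lift spring (may be absent): steel coil between a round heavy steel foot (54 mm diameter, 12 mm high) and a sliding round grey cap (38 mm diameter, 22 mm high), 70 mm tall in all when free, 250 g. Stands upright. Sound or weak cannot be seen. Lift it by the cap. Origin under the centre of its foot, z towards the cap
- spring_70_top (a point): centre of the top face of the cap of spring_70; it comes down as the spring is compressed
- spring_80: the second tallest kind of lift spring (may be absent): steel coil between a round heavy steel foot (54 mm diameter, 12 mm high) and a sliding round grey cap (42 mm diameter, 22 mm high), 80 mm tall in all when free, 250 g. Stands upright. Sound or weak cannot be seen. Lift it by the cap. Origin under the centre of its foot, z towards the cap
- spring_80_top (a point): centre of the top face of the cap of spring_80; it comes down as the spring is compressed
- spring_90: the tallest kind of lift spring (may be absent): steel coil between a round heavy steel foot (54 mm diameter, 12 mm high) and a sliding round grey cap (46 mm diameter, 22 mm high), 90 mm tall in all when free, 250 g. Stands upright. Sound or weak cannot be seen. Lift it by the cap. Origin under the centre of its foot, z towards the cap
- spring_90_top (a point): centre of the top face of the cap of spring_90; it comes down as the spring is compressed
Mind the look-alikes: they are no part of the job. What is shaped like the spring_70 but blue is not meant.

How it is judged (in metres and radians):
On the way, in this order (a step that is already met when the one before it is completed fails the run):
1. the latch has been pressed and the lid has sprung open (value of joint lid_angle above 1.6 rad), for 0.2 s.
2. the shortest kind of spring (spring_60), if there is one, stands on the pan, its cap pressed down level with the mark (within 3.5 mm) for 0.5 s (z of spring_60_top in the frame of mark between -0.0035 and 0.0035 m and horizontal distance between spring_60 and pan_top below 0.03 m and angle between spring_60's own z axis and vertical below 0.15 rad and z of spring_60 in the frame of pan_top between -0.006 and 0.006 m), for 0.5 s.
3. the second shortest kind of spring (spring_70), if there is one, stands on the pan, its cap pressed down level with the mark (within 3.5 mm) for 0.5 s (z of spring_70_top in the frame of mark between -0.0035 and 0.0035 m and horizontal distance between spring_70 and pan_top below 0.03 m and angle between spring_70's own z axis and vertical below 0.15 rad and z of spring_70 in the frame of pan_top between -0.006 and 0.006 m), for 0.5 s.
4. the second tallest kind of spring (spring_80), if there is one, stands on the pan, its cap pressed down level with the mark (within 3.5 mm) for 0.5 s (z of spring_80_top in the frame of mark between -0.0035 and 0.0035 m and horizontal distance between spring_80 and pan_top below 0.03 m and angle between spring_80's own z axis and vertical below 0.15 rad and z of spring_80 in the frame of pan_top between -0.006 and 0.006 m), for 0.5 s.
5. the tallest kind of spring (spring_90), if there is one, stands on the pan, its cap pressed down level with the mark (within 3.5 mm) for 0.5 s (z of spring_90_top in the frame of mark between -0.0035 and 0.0035 m and horizontal distance between spring_90 and pan_top below 0.03 m and angle between spring_90's own z axis and vertical below 0.15 rad and z of spring_90 in the frame of pan_top between -0.006 and 0.006 m), for 0.5 s.
At the end, for the whole second after the job is handed in: The lid stands open; every spring there is stands upright (within 0.15 rad) and at rest, its foot wholly inside its tray on the floor: sound springs in the plywood tray, weak ones in the steel tray (value of joint lid_angle above 1.5 rad and x of spring_60 in the frame of wood_tray between -0.062 and 0.062 m and y of spring_60 in the frame of wood_tray between -0.022 and 0.022 m and z of each of spring_60, spring_80 in the frame of wood_tray below 0.012 m and angle between each of spring_60, spring_70, spring_80, spring_90's own z axis and vertical below 0.15 rad and linear speed of each of spring_60, spring_70, spring_80, spring_90 below 0.02 m/s and x of spring_70 in the frame of steel_tray between -0.062 and 0.062 m and y of spring_70 in the frame of steel_tray between -0.022 and 0.022 m and z of each of spring_70, spring_90 in the frame of steel_tray below 0.012 m and x of spring_80 in the frame of wood_tray between -0.062 and 0.062 m and y of spring_80 in the frame of wood_tray between -0.022 and 0.022 m and x of spring_90 in the frame of steel_tray between -0.062 and 0.062 m and y of spring_90 in the frame of steel_tray between -0.022 and 0.022 m); the robot touches nothing.
It fails at once if the robot pushes or holds the lid (more than 2 N) (contact force between lid and the fingers above 2 N or contact force between lid and the arm above 2 N).
It fails at once if a spring is squashed to less than 36 mm between the underside of its foot and its top, well below the mark (z of spring_60_top in the frame of spring_60 below 0.036 m or z of spring_70_top in the frame of spring_70 below 0.036 m or z of spring_80_top in the frame of spring_80 below 0.036 m or z of spring_90_top in the frame of spring_90 below 0.036 m).
It fails at once if an ink pot is moved more than 30 mm (distance of any of ink_pot, ink_pot_tall from where it was at the start of the episode above 0.03 m).
Of spring_60, spring_70, spring_80, spring_90 only 2 to 3 are there at a start; the rules pass over those that are not, and their reading is None.
At some moment in a run one of spring_60, spring_70, spring_80, spring_90 may be knocked a few centimetres aside while the robot is not near it.
Once in a run the grip may slacken for a moment while it holds something.
It also fails if it takes over 210 s, if anything falls off the work surface, if the arm or the gripper's body presses on something with over 40 N, if the wrist force passes 120 N, or if a joint passes its speed limit or range.

## Working session

There is one attempt and no reset: what is moved stays moved. The work goes in short steps, Python scripts to look and compute and a shell command to move; the robot and the scene stay as the last step left them, time stands still between calls to the robot, and variables do not carry over. Pictures are saved under pics/ and viewed, at most 19 in all, crops included, and the job is handed in when it is done.

```bash
ls; mkdir -p pics; cat > h.py <<'E'
import numpy as np, cv2
from plant import manip, optics, workorder
def cap(n): return optics.capture(n)
def world(c):
    "world xyz per pixel from range image (pinhole)"
    R=cv2.Rodrigues(np.array(c["rvec"],float))[0]; t=np.array(c["tvec"],float).ravel()
    z=c["range_z"].astype(float); v,u=np.mgrid[:z.shape[0],:z.shape[1]]
    P=np.stack([(u-c["cx"])/c["fx"]*z,(v-c["cy"])/c["fy"]*z,z],-1)
    return (P-t)@R
def save(c,n,crop=None,s=1):
    im=c["image"][:,:,::-1]
    if crop: im=im[crop[1]:crop[3],crop[0]:crop[2]]
    cv2.imwrite("pics/"+n,cv2.resize(im,None,fx=s,fy=s,interpolation=cv2.INTER_CUBIC))
E
python3 - <<'E'
from h import *
a=cap("scene");b=cap("side")
im=np.vstack([a["image"],b["image"]])
cv2.imwrite("pics/a.png",cv2.resize(a["image"][:,:,::-1],(768,576)));cv2.imwrite("pics/b.png",cv2.resize(b["image"][:,:,::-1],(768,576)))
for c in(a,b):
    R=cv2.Rodrigues(np.array(c["rvec"],float))[0];print((-R.T@np.ravel(c["tvec"])).round(),R[2].round(2),c["fx"])
np.savez("s0.npz",**{f"{k}_{n}":v for n,c in(("a",a),("b",b)) for k,v in c.items()})
print(manip.grasp_offset,manip.state())
E
```

```text
pics
[-221. -699.  617.] [ 0.57  0.69 -0.45] 392.20187006633046
[ 491. -931.  700.] [-0.05  0.85 -0.52] 389.5115619667795
154.70000000000002 {'clock': 0.1, 'q': array([-8.46832085e+01,  8.64751850e+00,  8.23886730e+01,  5.48865537e-04,
        8.90259978e+01, -7.67914959e+00]), 'qd': array([-0.07915751, -0.06947119, -0.08002204,  0.10075482, -0.0330828 ,
        0.06322309]), 'joint_efforts': array([ 4.13310947e-03, -7.14381051e+01, -5.71790671e+01, -6.88541968e-05,
        7.28416155e-03, -6.89997734e-06]), 'eef_pos': array([ 129.27133766, -560.24592111,  404.14712091]), 'tcp_rot': array([-1.79938442e+02, -8.85392868e-03,  1.29959267e+01]), 'wrist_force': array([ 0.24875826,  0.55317735, -0.2308002 ]), 'ft_torque': array([-0.02829245, -0.01065042,  0.00698368]), 'finger_force': 0.0, 'gripper_width': 1.000621281644911}
```

View pics/a.png

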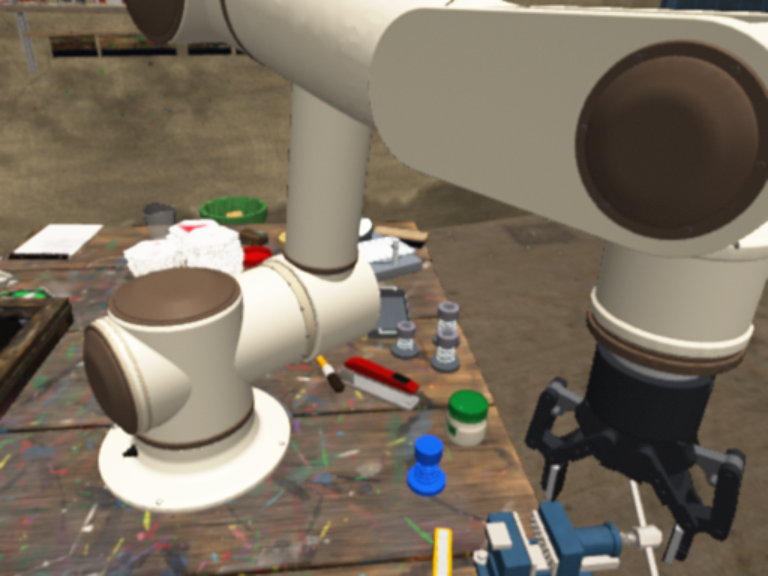

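View pics/b.png

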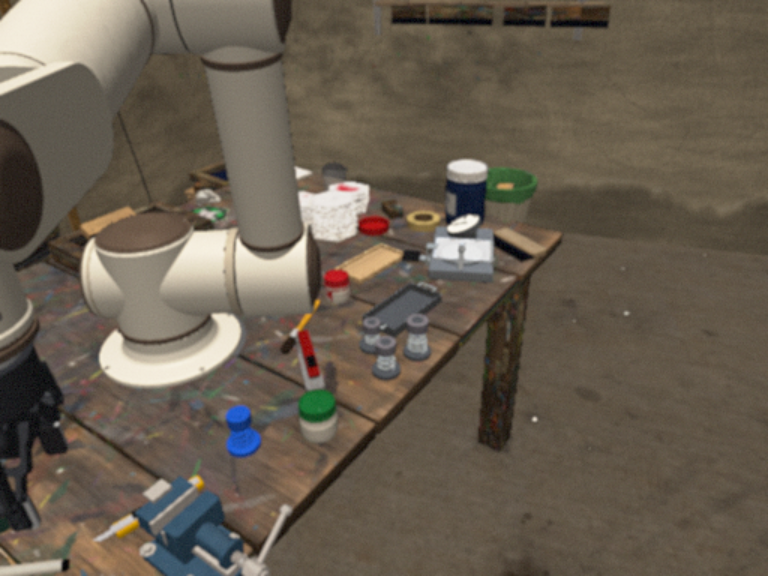

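The side view shows three springs at about (372,333), (417,335) and (385,355). The steel tray is at (402,308), the plywood tray at (370,262), the tester at (462,250) with its latch pad at (412,255), and the pots at (337,287) and (318,415). The blue look-alike is at (240,430).

```bash
python3 - <<'E'
from h import *
d=np.load("s0.npz");c={k[:-2]:d[k] for k in d if k.endswith("_b")}
W=world(c);z=W[...,2]
im=c["image"]
m=(z>-15)&(z<110)&(c["range_z"]>0)
# top view map of region: x 250..950,y -450..150
x=W[...,0];y=W[...,1]
H=np.zeros((560,760,3),np.uint8)
sel=(x>200)&(x<960)&(y>-420)&(y<140)&m
# top view: col = x-200, row = 140-y
o=np.argsort(z[sel])
px=(x[sel]-200).astype(int)[o];py=(140-y[sel]).astype(int)[o];co=im[sel][:,::-1][o]
for a,b,k in zip(px,py,co): cv2.circle(H,(int(a),int(b)),2,tuple(int(q) for q in k),-1)
cv2.imwrite("pics/top.png",H)
# springs: high components
s=((z>30)&(z<110)&sel).astype(np.uint8)
n,l,st,ce=cv2.connectedComponentsWithStats(s)
for i in range(1,n):
    if st[i,4]>15:
        q=l==i; t=z[q].max(); tq=q&(z>t-6)
        print(st[i,:5],"px",(ce[i]*1.5).round(),"top z",np.percentile(z[q],98).round(),"topcentroid",x[tq].mean().round(),y[tq].mean().round(),"rng",x[q].min().round(),x[q].max().round(),y[q].min().round(),y[q].max().round(), im[q].mean(0).round())
E
```

```text
[172 201  39   9  73] px [290. 311.] top z 110.0 topcentroid 257.0 -40.0 rng 201.0 298.0 -48.0 32.0 [110. 100.  83.]
[271 209  15  22 271] px [417. 328.] top z 84.0 topcentroid 494.0 -25.0 rng 474.0 514.0 -47.0 -3.0 [113. 111. 112.]
[242 211  22  33 358] px [380. 340.] top z 73.0 topcentroid 437.0 -82.0 rng 390.0 454.0 -100.0 12.0 [107. 104. 106.]
[197 219  17  33 279] px [308. 352.] top z 52.0 topcentroid 291.0 -72.0 rng 257.0 322.0 -140.0 -1.0 [118.  36.  32.]
[199 259  26  28 588] px [317. 408.] top z 66.0 topcentroid 334.0 -233.0 rng 302.0 364.0 -264.0 -204.0 [ 54. 107.  63.]
[151 270  18  24 318] px [239. 421.] top z 74.0 topcentroid 218.0 -272.0 rng 200.0 237.0 -290.0 -254.0 [ 33.  78. 167.]
```

View pics/top.png

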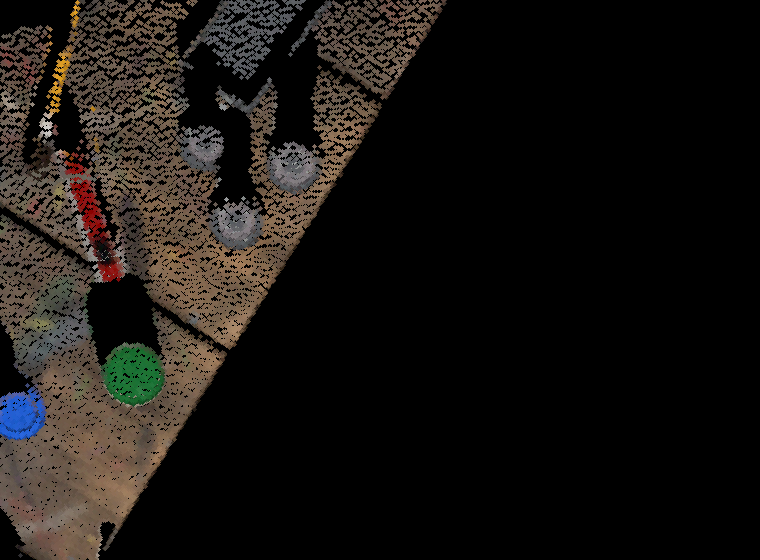

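```bash
python3 - <<'E'
from h import *
d=np.load("s0.npz");c={k[:-2]:d[k] for k in d if k.endswith("_b")}
W=world(c);z=W[...,2];x=W[...,0];y=W[...,1];im=c["image"]
sel=(x>300)&(x<900)&(y>-60)&(y<600)&(z>-15)&(z<160)&(c["range_z"]>0)
H=np.zeros((594,540,3),np.uint8)
o=np.argsort(z[sel])
px=((x[sel]-300)*.9).astype(int)[o];py=((600-y[sel])*.9).astype(int)[o];co=im[sel][:,::-1][o]
for a,b,k in zip(px,py,co): cv2.circle(H,(int(a),int(b)),2,tuple(int(q) for q in k),-1)
cv2.imwrite("pics/top2.png",H)
p=(np.abs(x-402)<25)&(np.abs(y+8)<25)&sel;print("s60 top",np.percentile(z[p],97))
t=p&(z>50);print(x[t].mean(),y[t].mean())
hsv=cv2.cvtColor(im,cv2.COLOR_RGB2HSV)
t=sel&(z>8)&(z<20)&(hsv[...,1]>70);
E
```

```text
s60 top 63.29064418498099
406.8864045860013 -7.806866403971998
```

View pics/top2.png

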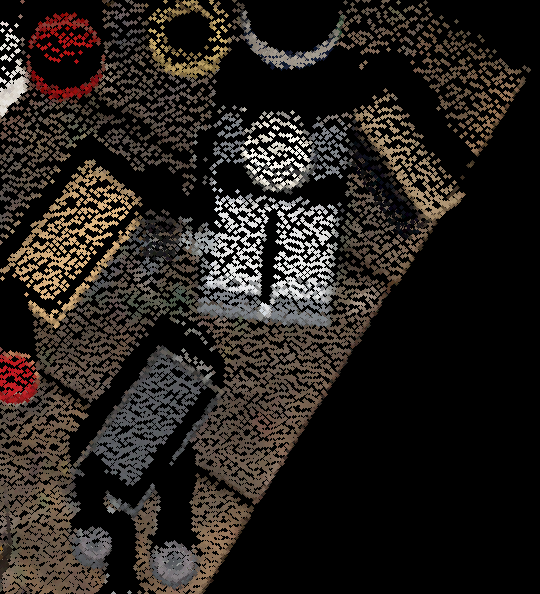

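Top view: the tester pan is at about (600,326) mm with yaw about -5°, and its latch pad is at about (476,335). The plywood tray is centred at about (381,332) and the steel tray at about (467,122), both at roughly 52°. The springs match 60 (407,-8), 70 (437,-82) and 80 (494,-25). Next I'll move the arm out of the way, over the work.

```bash
cat >> h.py <<'E'
from scipy.spatial.transform import Rotation as Ro
def to(x,y,z,yaw=None,rp=(180,0)):
    "print shift (m) and turn (deg) in the present tool axes to reach a tool-down pose"
    s=manip.state();R=Ro.from_euler("xyz",s["tcp_rot"],degrees=True)
    T=R if yaw is None else Ro.from_euler("xyz",[rp[0],rp[1],yaw],degrees=True)
    print("to",(x,y,z,yaw),(R.inv().apply(np.array([x,y,z])-s["eef_pos"])/1000).round(4),(R.inv()*T).as_rotvec(degrees=True).round(1),"at",s["eef_pos"].round(1),s["clock"])
E
python3 -c "
from h import *
to(420,-400,480,85);to(450,60,520,85)"
```

```text
to (420, -400, 480, 85) [ 0.3193 -0.0908 -0.0757] [ -0.  -0. -72.] at [ 129.3 -560.2  404.1] 0.1
to (450, 60, 520, 85) [ 0.452  -0.5324 -0.1152] [ -0.  -0. -72.] at [ 129.3 -560.2  404.1] 0.1
```

```bash
python3 -m pendant '[[0.319,-0.091,-0.076,0,0,-36,1],[0.319,-0.091,-0.076,0,0,-36,1],[0.319,-0.091,-0.076,0,0,-36,1],[0.319,-0.091,-0.076,0,0,-36,1],[0.319,-0.091,-0.076,0,0,-36,1],[0.319,-0.091,-0.076,0,0,-36,1],[0.319,-0.091,-0.076,0,0,-36,1],[0.319,-0.091,-0.076,0,0,-36,1],[0.45,-0.53,-0.115,0,0,-72,1],[0.45,-0.53,-0.115,0,0,-72,1],[0.45,-0.53,-0.115,0,0,-72,1],[0.45,-0.53,-0.115,0,0,-72,1],[0.45,-0.53,-0.115,0,0,-72,1],[0.45,-0.53,-0.115,0,0,-72,1],[0.45,-0.53,-0.115,0,0,-72,1],[0.45,-0.53,-0.115,0,0,-72,1],[0.45,-0.53,-0.115,0,0,-72,1],[0.45,-0.53,-0.115,0,0,-72,1],[0.45,-0.53,-0.115,0,0,-72,1],[0.45,-0.53,-0.115,0,0,-72,1]]'; python3 -c "
from h import *
to(450,60,520,85)
to(470,336,300,85)
c=cap('wrist');save(c,'w1.png',s=1.4);print(c['fx'],c['cx'],c['cy']);print((c['range_z']>0).mean())
b=cap('scene');save(b,'s1.png',s=1.5)
"
```

```text
clock: 1.77
eef_pos: [448.1, 62.4, 520.3]
tcp_rot: [180.0, -0.1, 85.3]
wrist_force: [0.1, -0.9, -0.2]
gripper_width: 1.0
finger_force: 0.0
to (450, 60, 520, 85) [-0.0022  0.0021  0.0003] [ 0.  -0.1  0.3] at [448.1  62.4 520.3] 1.7667
to (470, 336, 300, 85) [ 0.2741 -0.0009  0.2208] [ 0.  -0.1  0.3] at [448.1  62.4 520.3] 1.7667
297.3186396354542 255.02825558231604 187.51532161874758
0.9954121907552084
```

View pics/w1.png

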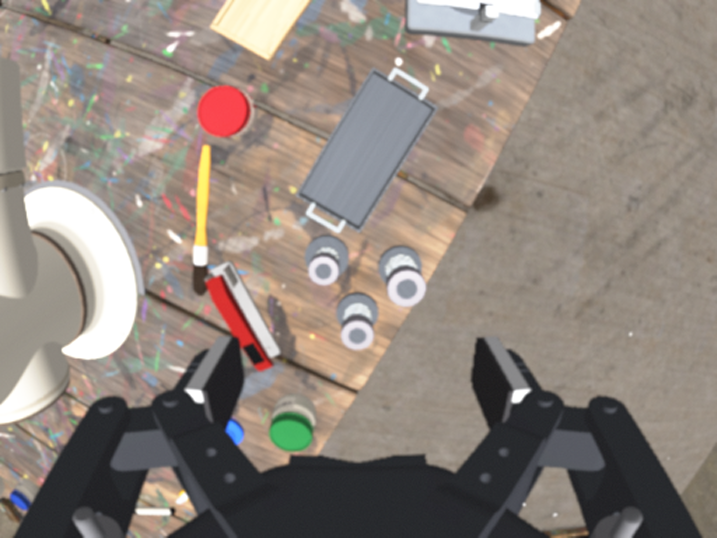

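The wrist picture shows the springs' caps at (325,268), (405,288) and (358,335), the steel tray at (368,150), the red pot at (224,110) and the green pot at (292,430). The plywood tray and the tester are cut off at the top edge.

```bash
cat >> h.py <<'E'
def fworld(c):
    R=cv2.Rodrigues(np.array(c["rvec"],float))[0]; t=np.array(c["tvec"],float).ravel()
    z=c["range_z"].astype(float); v,u=np.mgrid[:z.shape[0],:z.shape[1]]
    a=(u-c["cx"])/c["fx"];b=(v-c["cy"])/c["fy"];r=np.hypot(a,b)+1e-9;k=np.tan(np.minimum(r,1.5))/r
    return (np.stack([a*k*z,b*k*z,z],-1)-t)@R
def caps(W,box,zmin=45,zmax=105,amin=30):
    "top faces of tall things in world box -> circle centre"
    x,y,z=W[...,0],W[...,1],W[...,2]
    m=((x>box[0])&(x<box[1])&(y>box[2])&(y<box[3])&(z>zmin)&(z<zmax)).astype(np.uint8)
    n,l,st,_=cv2.connectedComponentsWithStats(m)
    for i in range(1,n):
        if st[i,4]<amin: continue
        q=l==i;h=np.percentile(z[q],80);q&=abs(z-h)<4
        (cx,cy),r=cv2.minEnclosingCircle(np.stack([x[q],y[q]],-1).astype(np.float32))
        print("cap",round(cx),round(cy),"r",round(r),"z",round(h),"mean",x[q].mean().round(1),y[q].mean().round(1),st[i,4])
def tray(c,W,m,name):
    n,l,st,_=cv2.connectedComponentsWithStats(cv2.morphologyEx(m.astype(np.uint8),cv2.MORPH_OPEN,np.ones((3,3))))
    q=l==1+np.argmax(st[1:,4]);p=W[q][:,:2].astype(np.float32)
    print(name,cv2.minAreaRect(p),"z",np.median(W[q][:,2]).round(1))
E
python3 - <<'E'
from h import *
c=cap("wrist");W=fworld(c);x,y,z=np.moveaxis(W,-1,0)
caps(W,(370,540,-140,30))
hsv=cv2.cvtColor(c["image"],cv2.COLOR_RGB2HSV)
v,u=np.mgrid[:384,:512]
m=(hsv[...,1]<70)&(hsv[...,2]<150)&(x>380)&(x<570)&(y>20)&(y<230)&(z<30)
tray(c,W,m,"steel")
s=cap("side");V=world(s);X,Y,Z=np.moveaxis(V,-1,0)
h2=cv2.cvtColor(s["image"],cv2.COLOR_RGB2HSV)
m=(Z>4)&(Z<25)&(X>280)&(X<470)&(Y>210)&(Y<450)
tray(s,V,m,"wood");print(Z[m].min())
save(s,"sd.png",(240,120,400,240),5)
E
```

```text
cap 407 -3 r 17 z 60 mean 407.3 -2.2 404
cap 494 -23 r 21 z 80 mean 493.8 -22.5 676
cap 437 -80 r 18 z 70 mean 437.4 -78.6 466
steel ((531.6622314453125, 125.94845581054688), (101.7024917602539, 44.65566635131836), 64.47109985351562) z 7.0
wood ((373.9909362792969, 334.61212158203125), (173.96290588378906, 104.70719909667969), 52.47758483886719) z 9.1
4.00088958636014
```

View pics/sd.png

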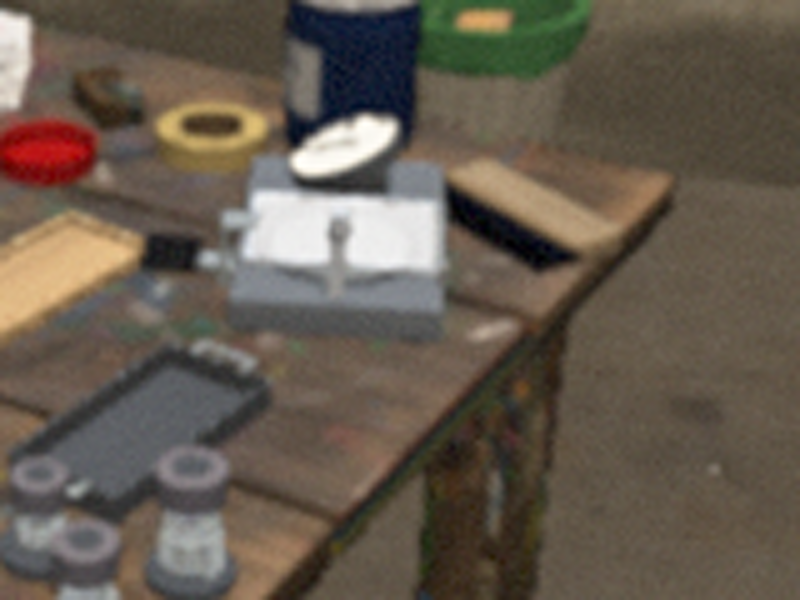

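The crop shows the pad at (172,252), right next to the plywood tray's corner. The post is at (340,260) and the tilted dial at (345,150). Next I'll go over the pad with the fingers shut and look from there.

```bash
python3 -m pendant '[[0.2,0.01,0.1,0,0,0,-1],[0.2,0.01,0.1,0,0,0,-1],[0.2,0.01,0.1,0,0,0,-1],[0.2,0.01,0.1,0,0,0,-1],[0.2,0.01,0.1,0,0,0,-1],[0.2,0.01,0.1,0,0,0,-1],[0.2,0.01,0.1,0,0,0,-1],[0.2,0.01,0.1,0,0,0,-1]]' 60; python3 - <<'E'
from h import *
c=cap("wrist");W=fworld(c);x,y,z=np.moveaxis(W,-1,0)
save(c,"w2.png",s=1.4)
im=c["image"];hsv=cv2.cvtColor(im,cv2.COLOR_RGB2HSV)
m=(z>18)&(z<32)&(hsv[...,2]<90)&(x>440)&(x<515)&(y>300)&(y<370);tray(c,W,m,"pad")
m=(z>10)&(z<22)&(hsv[...,1]>50)&(x>260)&(x<480)&(y>210)&(y<450);tray(c,W,m,"wood rim")
m=(z>26)&(z<110)&(x>500)&(x<720)&(y>220)&(y<500);tray(c,W,m,"tester")
m=(z>90)&(z<110)&(x>550)&(x<640)&(y>220)&(y<290);print("post",W[m].mean(0),m.sum())
m=(z>15)&(z<28)&(hsv[...,1]<90)&(x>370)&(x<570)&(y>20)&(y<220);tray(c,W,m,"steel rim")
m=(z>-2)&(z<28)&(hsv[...,1]<80)&(hsv[...,2]<140)&(x>380)&(x<560)&(y>20)&(y<230);tray(c,W,m,"steel")
to(470,336,300,85)
E
```

```text
clock: 2.63
eef_pos: [476.5, 254.9, 419.2]
tcp_rot: [-179.9, 0.1, 85.0]
wrist_force: [0.5, -0.0, -0.2]
gripper_width: -0.0
finger_force: 0.0
pad ((479.346435546875, 338.8815612792969), (49.371849060058594, 43.2896842956543), 84.66632843017578) z 25.1
wood rim ((380.7138366699219, 331.4234924316406), (170.40744018554688, 87.0152816772461), 52.122467041015625) z 12.6
tester ((597.9825439453125, 354.1732482910156), (214.73272705078125, 160.64833068847656), 84.48754119873047) z 47.7
post [593.19762321 257.798082    97.60568708] 140
steel rim ((494.68084716796875, 206.69894409179688), (16.979068756103516, 38.199989318847656), 64.29756927490234) z 21.1
steel ((469.9535827636719, 146.61798095703125), (166.67544555664062, 179.98004150390625), 89.93205261230469) z 0.0
to (470, 336, 300, 85) [ 0.0808 -0.0137  0.1199] [-0.   0.  -0.1] at [476.5 254.4 419.9] 2.6833
```

View pics/w2.png

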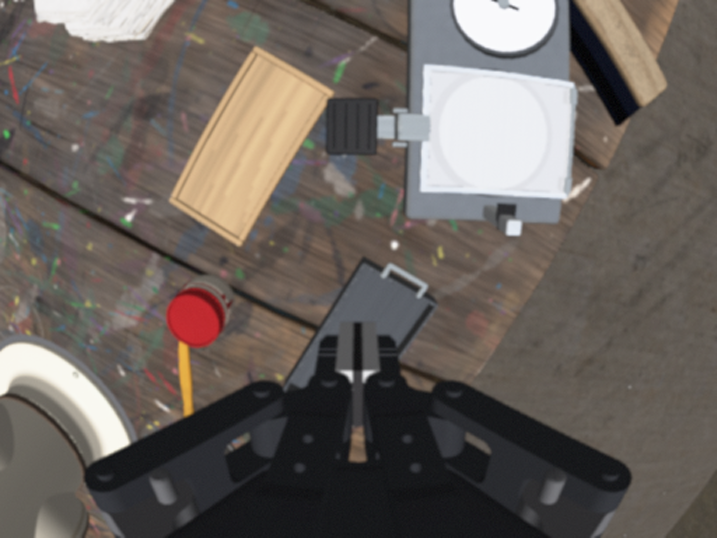

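Pad at (479,339) with yaw -5.4°, plywood tray at (381,331) with its long axis at 52°, red pot clear. Now the descent onto the pad.

```bash
python3 -m pendant '[[0.084,-0.0085,0.10,0,0,0,-1],[0.084,-0.0085,0.10,0,0,0,-1],[0.084,-0.0085,0.10,0,0,0,-1],[0.084,-0.0085,0.21,0,0,0,-1],[0.084,-0.0085,0.21,0,0,0,-1],[0.084,-0.0085,0.21,0,0,0,-1],[0.084,-0.0085,0.21,0,0,0,-1],[0.084,-0.0085,0.21,0,0,0,-1],[0.084,-0.0085,0.21,0,0,0,-1]]'; python3 -m pendant '[[0,0,0.004,0,0,0,-1],[0,0,0.008,0,0,0,-1],[0,0,0.012,0,0,0,-1],[0,0,0.012,0,0,0,-1]]'
```

```text
clock: 3.43
eef_pos: [476.0, 339.5, 212.6]
tcp_rot: [179.8, -0.1, 84.9]
wrist_force: [-0.0, 0.3, 1.0]
gripper_width: 0.002
finger_force: 0.0
clock: 3.77
eef_pos: [474.9, 340.1, 197.8]
tcp_rot: [180.0, -0.0, 85.0]
wrist_force: [1.0, 0.8, 2.1]
gripper_width: 0.001
finger_force: 0.9
```

```bash
python3 -m pendant '[[0,0,0.002,0,0,0,-1],[0,0,0.004,0,0,0,-1],[0,0,0.006,0,0,0,-1],[0,0,0.006,0,0,0,-1],[0,0,0.006,0,0,0,-1]]'; python3 -c "
from h import *
c=cap('wrist');W=fworld(c);m=(W[...,2]>60)&(W[...,0]>540)&(W[...,0]<720)&(W[...,1]>270)&(W[...,1]<380);print(m.sum(), W[m].mean(0))"
```

```text
clock: 4.18
eef_pos: [474.5, 340.3, 191.7]
tcp_rot: [-179.9, 0.0, 85.0]
wrist_force: [-6.0, 0.4, 4.8]
gripper_width: -0.002
finger_force: 3.5
77 [594.67604701 271.43645404  78.70379269]
```

```bash
python3 -m pendant '[[0,0,0.001,0,0,0,-1],[0,0,0.002,0,0,0,-1],[0,0,0.002,0,0,0,-1],[0,0,0.002,0,0,0,-1],[0,0,0.002,0,0,0,-1]]'; python3 -c "
from h import *
c=cap('wrist');W=fworld(c);m=(W[...,2]>60)&(W[...,0]>540)&(W[...,0]<720)&(W[...,1]>270)&(W[...,1]<380);print(m.sum(), W[m].mean(0))"
```

```text
clock: 4.65
eef_pos: [474.4, 340.3, 189.8]
tcp_rot: [-179.9, 0.0, 85.0]
wrist_force: [-7.5, 0.1, 6.5]
gripper_width: 0.003
finger_force: 4.0
79 [594.44607123 271.62821507  78.68425677]
```

```bash
python3 -m pendant '[[0,0,0.001,0,0,0,-1],[0,0,0.0015,0,0,0,-1],[0,0,0.0015,0,0,0,-1],[0,0,0.0015,0,0,0,-1],[0,0,0.0015,0,0,0,-1]]'; python3 -c "
from h import *
c=cap('wrist');save(c,'w3.png',s=1.4);print(manip.state()['wrist_force'])"
```

```text
clock: 5.12
eef_pos: [474.4, 340.4, 188.9]
tcp_rot: [-180.0, -0.0, 85.0]
wrist_force: [-10.1, -1.2, 15.5]
gripper_width: -0.004
finger_force: 8.7
[-10.18672092   0.06348443  14.55962565]
```

View pics/w3.png

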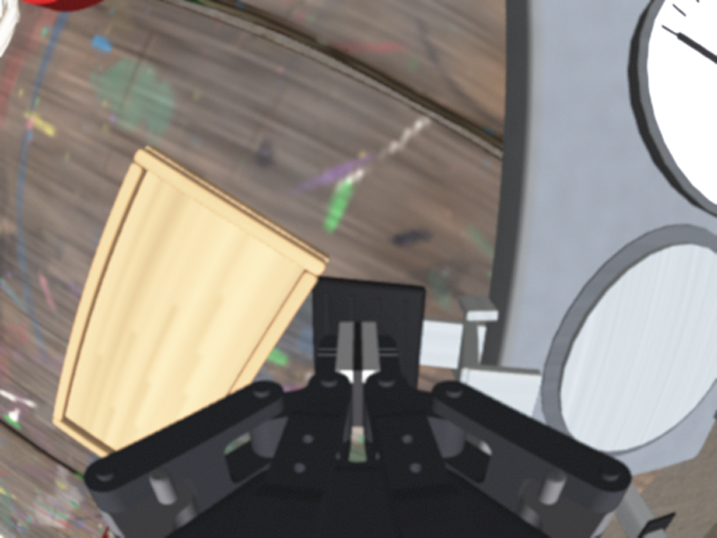

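The pan lies uncovered at (640,350), so the lid has opened. I'll lift off, open the fingers, and look at the pan and steel tray from above.

```bash
python3 -m pendant '[[0,0,-0.04,0,0,0,-1],[0,0,-0.08,0,0,0,-1],[0,0,-0.12,0,0,0,-1],[-0.16,0,-0.24,0,0,0,1],[-0.16,0,-0.24,0,0,0,1],[-0.16,0,-0.24,0,0,0,1],[-0.16,0,-0.24,0,0,0,1],[-0.16,0,-0.24,0,0,0,1],[-0.16,0,-0.24,0,0,0,1],[-0.16,0,-0.24,0,0,0,1]]'; python3 - <<'E'
from h import *
c=cap("wrist");W=fworld(c);x,y,z=np.moveaxis(W,-1,0)
save(c,"w4.png",s=1.4)
hsv=cv2.cvtColor(c["image"],cv2.COLOR_RGB2HSV)
m=(z>35)&(z<42)&(x>540)&(x<665)&(y>266)&(y<385);print("pan",m.sum(),cv2.minEnclosingCircle(W[m][:,:2].astype(np.float32)),W[m].mean(0))
m=(z>90)&(z<110)&(x>550)&(x<640)&(y>220)&(y<290);print("post",W[m].mean(0),m.sum(),W[m].min(0),W[m].max(0))
m=(z>6)&(z<28)&(x>380)&(x<560)&(y>30)&(y<230);tray(c,W,m,"steel rim")
m=(z>45)&(x>620)&(x<800)&(y>260)&(y<400);print("lid",m.sum(),W[m].min(0),W[m].max(0))
caps(W,(340,560,-180,60))
to(407,-2.5,300,85)
E
```

```text
clock: 6.0
eef_pos: [460.9, 179.8, 429.3]
tcp_rot: [179.9, -0.1, 84.9]
wrist_force: [-0.5, 0.7, -0.6]
gripper_width: 0.977
finger_force: 0.0
pan 4558 ((602.199951171875, 320.0938415527344), 77.21337127685547) [600.10143675 325.40293587  37.06559436]
post [592.89522066 256.99213691  97.78691733] 143 [587.39054992 250.6978127   90.1410694 ] [600.14968194 263.61701228 100.46302263]
steel rim ((478.837646484375, 89.22574615478516), (188.03195190429688, 78.34901428222656), 27.28484344482422) z 19.1
lid 8535 [661.16552527 261.92800828  45.00256131] [727.99043242 371.53738332 173.68721246]
cap 406 -2 r 18 z 60 mean 406.6 -1.0 443
cap 494 -24 r 22 z 79 mean 494.3 -20.9 787
cap 439 -68 r 15 z 68 mean 439.1 -65.2 256
to (407, -2.5, 300, 85) [-0.1872 -0.0375  0.128 ] [ 0.  -0.  -0.1] at [460.9 180.6 428.1] 6.05
```

View pics/w4.png

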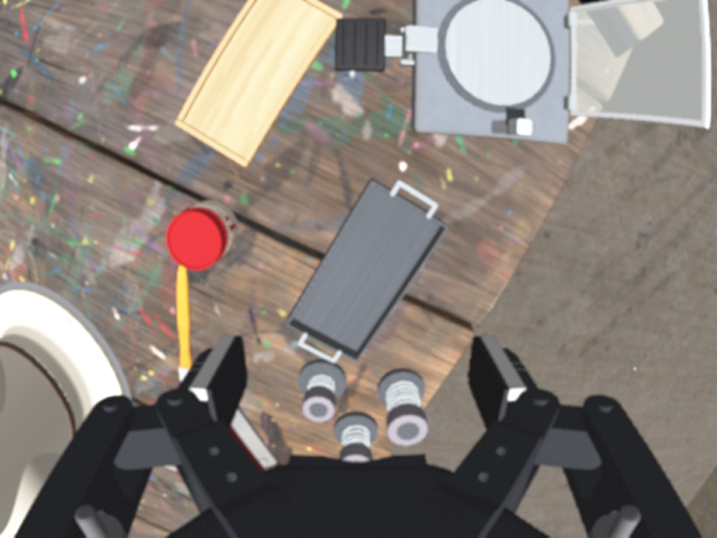

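The lid is up on the right, the pan is at (497,50), and the springs' caps are at (318,409), (408,430) and (356,450). The steel tray's rim corners are (372,180), (444,226), (357,356) and (290,323). Next I'll work out the tray position and go for spring_60.

```bash
python3 -m pendant '[[-0.187,-0.0375,0.10,0,0,0,0.4],[-0.187,-0.0375,0.10,0,0,0,0.4],[-0.187,-0.0375,0.10,0,0,0,0.4],[-0.187,-0.0375,0.10,0,0,0,0.4],[-0.187,-0.0375,0.10,0,0,0,0.4],[-0.187,-0.0375,0.10,0,0,0,0.4],[-0.187,-0.0375,0.10,0,0,0,0.4],[-0.187,-0.0375,0.10,0,0,0,0.4]]'; python3 - <<'E'
from h import *
c=cap("wrist");W=fworld(c)
# steel tray rim corners: rays of this position computed from old view pose (TCP 460.9,180.6,428.1) vs now
s=manip.state();R1=Ro.from_euler("xyz",s["tcp_rot"],degrees=True)
Rc=Ro.from_rotvec(np.ravel(c["rvec"]));C=-Rc.inv().apply(np.ravel(c["tvec"]))
off=R1.inv().apply(C-s["eef_pos"]);print("cam off",off.round(1))
R0=Ro.from_euler("xyz",[179.9,-.1,84.9],degrees=True);C0=np.array([460.9,180.6,428.1])+R0.apply(off)
Rcw=R0*R1.inv()*Rc.inv()
P=[]
for u,v in [(372,180),(444,226),(357,356),(290,323)]:
    a,b=(u/1.4-c["cx"])/c["fx"],(v/1.4-c["cy"])/c["fy"];r=np.hypot(a,b);d=Rcw.apply([a/r*np.sin(r),b/r*np.sin(r),np.cos(r)])
    P.append(C0+d*(22-C0[2])/d[2])
P=np.array(P);print(P.round(1),P.mean(0).round(1),cv2.minAreaRect(P[:,:2].astype(np.float32)))
caps(W,(340,560,-180,60),40)
to(407,-2,205,85)
E
```

```text
clock: 6.72
eef_pos: [407.5, -1.8, 327.7]
tcp_rot: [-179.9, -0.0, 85.0]
wrist_force: [0.6, 0.2, 0.6]
gripper_width: 0.699
finger_force: 0.0
cam off [77.6  0.7 32.2]
[[478.6 215.2  22. ]
 [542.3 167.2  22. ]
 [449.2  37.6  22. ]
 [385.5  81.3  22. ]] [463.9 125.3  22. ] ((464.75177001953125, 125.44905090332031), (163.124755859375, 79.68611145019531), 55.162025451660156)
cap 407 -3 r 17 z 60 mean 406.7 -2.1 1327
cap 495 -23 r 21 z 80 mean 493.3 -21.9 2150
cap 437 -80 r 19 z 70 mean 436.3 -78.0 1405
to (407, -2, 205, 85) [-0.0008 -0.0006  0.1232] [-0. -0.  0.] at [407.7  -1.4 328.2] 6.7667
```

```bash
python3 -m pendant '[[-0.001,-0.001,0.04,0,0,0,0.4],[-0.001,-0.001,0.08,0,0,0,0.4],[-0.001,-0.001,0.11,0,0,0,0.4],[-0.001,-0.001,0.123,0,0,0,0.4],[-0.001,-0.001,0.123,0,0,0,0.4],[-0.001,-0.001,0.123,0,0,0,-1],[-0.001,-0.001,0.123,0,0,0,-1],[-0.001,-0.001,0.123,0,0,0,-1],[-0.001,-0.001,0.123,0,0,0,-1],[-0.001,-0.001,0.123,0,0,0,-1]]' 60; python3 -m pendant '[[0,0,-0.02,0,0,0,-1],[0,0,-0.04,0,0,0,-1],[0,0,-0.07,0,0,0,-1],[0,0,-0.10,0,0,0,-1],[0,0,-0.13,0,0,0,-1],[0,0,-0.13,0,0,0,-1],[0,0,-0.13,0,0,0,-1]]'; python3 -c "
from h import *
to(601,326,260,84.6)"
```

```text
clock: 7.6
eef_pos: [406.6, -3.0, 206.2]
tcp_rot: [179.9, -0.0, 85.0]
wrist_force: [1.3, 2.1, 2.9]
gripper_width: 0.375
finger_force: 59.3
clock: 8.18
eef_pos: [406.2, -3.3, 336.4]
tcp_rot: [179.8, 0.0, 85.0]
wrist_force: [0.3, 0.0, -2.3]
gripper_width: 0.377
finger_force: 62.5
to (601, 326, 260, 84.6) [0.3451 0.1651 0.0767] [0.2 0.  0.4] at [406.2  -3.3 336.4] 8.1833
```

```bash
python3 -m pendant '[[0.03,0.015,0,0,0,0,-1],[0.06,0.03,0,0,0,0,-1],[0.09,0.043,0,0,0,0,-1],[0.12,0.057,0,0,0,0,-1],[0.15,0.072,0,0,0,0,-1],[0.18,0.086,0,0,0,0,-1],[0.21,0.1,0,0,0,0,-1],[0.24,0.115,0,0,0,0,-1],[0.27,0.129,0,0,0,0,-1],[0.3,0.143,0,0,0,0,-1],[0.325,0.155,0,0,0,0,-1],[0.345,0.165,0,0,0,0,-1],[0.345,0.165,0,0,0,0,-1],[0.345,0.165,0,0,0,0,-1],[0.345,0.165,0,0,0,0,-1]]'; python3 - <<'E'
from h import *
to(601,326,260,84.6)
c=cap("wrist");W=fworld(c);save(c,"w5.png",s=1.2)
b=cap("side");save(b,"b5.png",(240,70,400,190),5)
E
```

```text
clock: 9.43
eef_pos: [600.4, 325.8, 333.6]
tcp_rot: [-179.9, 0.1, 85.0]
wrist_force: [0.2, 0.3, -1.9]
gripper_width: 0.381
finger_force: 62.3
to (601, 326, 260, 84.6) [0.0004 0.0008 0.0736] [-0.1  0.1  0.4] at [600.4 325.8 333.6] 9.4333
```

View pics/w5.png

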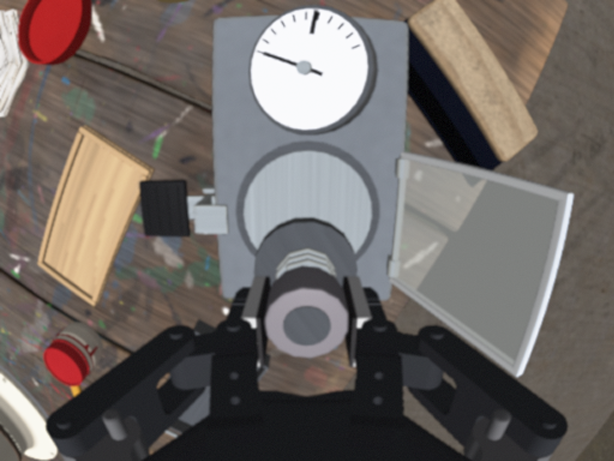

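The wrist view shows spring_60 held upright over the pan. The dial is readable: its hub is at (304,68), the needle points at (262,52) for zero, and the thick line is at (315,22). Now I'll lower it.

```bash
python3 -m pendant '[[0,0,0.03,0,0,0,-1],[0,0,0.05,0,0,0,-1],[0,0,0.065,0,0,0,-1],[0,0,0.075,0,0,0,-1],[0,0,0.082,0,0,0,-1],[0,0,0.086,0,0,0,-1],[0,0,0.088,0,0,0,-1],[0,0,0.088,0,0,0,-1]]'; python3 -c "
from h import *
c=cap('wrist');W=fworld(c)
s=manip.state();print(s['wrist_force'])
caps(W,(560,640,290,360),85,115)
"
```

```text
clock: 10.2
eef_pos: [600.7, 326.1, 247.7]
tcp_rot: [180.0, -0.0, 85.0]
wrist_force: [0.8, -0.2, -1.9]
gripper_width: 0.379
finger_force: 62.4
[ 0.22559063 -0.33190695 -2.38418071]
cap 602 332 r 30 z 102 mean 601.7 327.8 6262
```

Force unchanged, so the foot isn't on the pan yet. I'll lower it a bit more, then release.

```bash
python3 -m pendant '[[0,0,0.001,0,0,0,-1],[0,0,0.002,0,0,0,-1],[0,0,0.003,0,0,0,-1],[0,0,0.004,0,0,0,-1],[0,0,0.005,0,0,0,-1],[0,0,0.005,0,0,0,-1]]'
```

```text
clock: 10.75
eef_pos: [600.6, 326.2, 242.4]
tcp_rot: [180.0, -0.0, 85.0]
wrist_force: [-0.4, 0.0, 3.1]
gripper_width: 0.378
finger_force: 62.9
```

```bash
python3 -m pendant '[[0,0,0,0,0,0,0.3],[0,0,0,0,0,0,0.3],[0,0,0,0,0,0,0.3],[0,0,0,0,0,0,0.3],[0,0,-0.02,0,0,0,0.3],[0,0,-0.05,0,0,0,0.3],[0,0,-0.08,0,0,0,0.3],[0,0,-0.08,0,0,0,-1],[0,0,-0.08,0,0,0,-1],[0,0,-0.08,0,0,0,-1],[0,0,-0.08,0,0,0,-1],[0,0,-0.08,0,0,0,-1]]'; python3 - <<'E'
from h import *
c=cap('wrist');W=fworld(c)
caps(W,(560,640,290,360),85,105)
cv2.imwrite("pics/w6.png",c["image"][:,:,::-1])
to(601,326,276,84.6)
E
```

```text
clock: 11.75
eef_pos: [600.5, 326.1, 321.0]
tcp_rot: [-179.9, 0.0, 85.0]
wrist_force: [-0.2, -0.2, 0.7]
gripper_width: 0.002
finger_force: 0.0
cap 601 326 r 17 z 97 mean 601.3 327.0 1775
to (601, 326, 276, 84.6) [0.     0.0005 0.0452] [-0.1  0.   0.4] at [600.6 326.1 321.2] 11.8
```

View pics/w6.png

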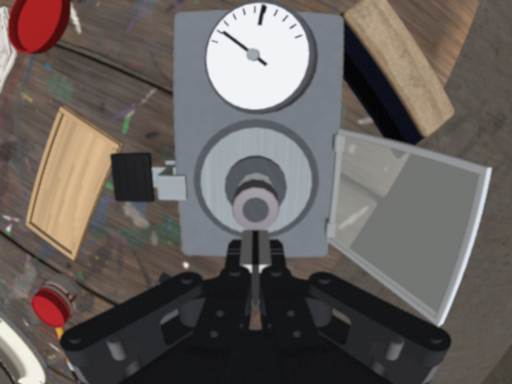

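Spring_60 stands centred on the pan (cap at (257,205)). Now I'll press it.

```bash
python3 -m pendant '[[0,0,0.03,0,0,0,-1],[0,0,0.045,0,0,0,-1],[0,0,0.05,0,0,0,-1],[0,0,0.055,0,0,0,-1],[0,0,0.058,0,0,0,-1],[0,0,0.061,0,0,0,-1],[0,0,0.063,0,0,0,-1],[0,0,0.063,0,0,0,-1]]'
```

```text
clock: 12.47
eef_pos: [600.6, 326.1, 260.4]
tcp_rot: [180.0, -0.0, 85.0]
wrist_force: [-5.1, -1.9, 9.4]
gripper_width: -0.003
finger_force: 4.3
```

```bash
python3 -m pendant '[[0,0,0.002,0,0,0,-1],[0,0,0.004,0,0,0,-1],[0,0,0.005,0,0,0,-1],[0,0,0.005,0,0,0,-1],[0,0,0.005,0,0,0,-1]]'
```

```text
clock: 12.88
eef_pos: [600.6, 326.1, 256.1]
tcp_rot: [179.9, -0.0, 85.0]
wrist_force: [-7.4, -3.6, 11.6]
gripper_width: 0.005
finger_force: 5.8
```

```bash
cat > dial.py <<'E'
from h import *
import sys
# verify the cap top against the mark and read the dial
c=cap("wrist");im=c["image"];g=cv2.cvtColor(im,cv2.COLOR_RGB2GRAY)
cv2.imwrite("pics/"+sys.argv[1],cv2.resize(im[:230,140:370][:,:,::-1],None,fx=2.6,fy=2.6,interpolation=cv2.INTER_CUBIC))
print(manip.state()["eef_pos"],manip.state()["wrist_force"])
E
python3 -m pendant '[[0,0,0.001,0,0,0,-1],[0,0,0.002,0,0,0,-1],[0,0,0.003,0,0,0,-1],[0,0,0.003,0,0,0,-1],[0,0,0.003,0,0,0,-1],[0,0,0.003,0,0,0,-1],[0,0,0.003,0,0,0,-1],[0,0,0.003,0,0,0,-1],[0,0,0.003,0,0,0,-1],[0,0,0.003,0,0,0,-1],[0,0,0.003,0,0,0,-1],[0,0,0.003,0,0,0,-1]]'; python3 dial.py d60.png
```

```text
clock: 13.88
eef_pos: [600.5, 326.1, 253.4]
tcp_rot: [179.9, -0.0, 85.0]
wrist_force: [-9.7, -4.0, 12.8]
gripper_width: 0.001
finger_force: 6.7
[600.56877699 326.10824123 253.35885324] [-9.85378918 -3.97007457 13.96652114]
```

View pics/d60.png

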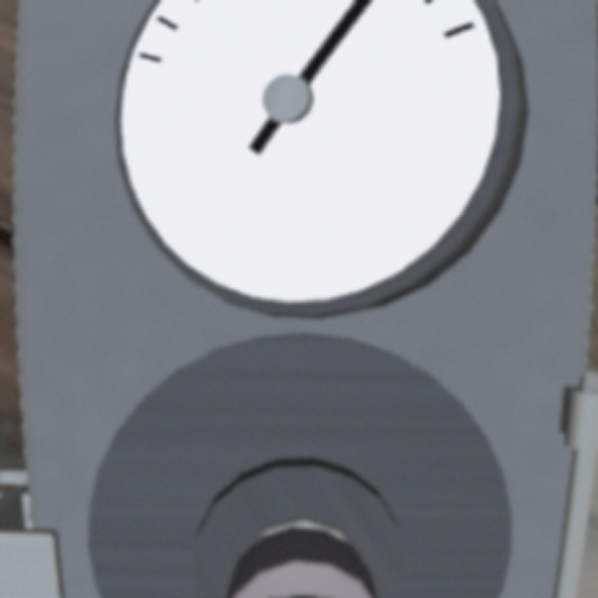

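The needle points right of the thick line, about 109° (1.9 rad) clockwise of the zero tick, so spring_60 is sound and goes to the plywood tray. I'll regrasp it.

```bash
python3 -m pendant '[[0,0,-0.02,0,0,0,-1],[0,0,-0.05,0,0,0,-1],[0,0,-0.07,0,0,0,0.3],[0,0,-0.07,0,0,0,0.3],[0,0,-0.07,0,0,0,0.3],[0,0,-0.07,0,0,0,0.3],[0,0,-0.04,0,0,0,0.3],[0,0,-0.01,0,0,0,0.3],[0,0,0.005,0,0,0,0.3],[0,0,0.008,0,0,0,0.3],[0,0,0.008,0,0,0,-1],[0,0,0.008,0,0,0,-1],[0,0,0.008,0,0,0,-1],[0,0,0.008,0,0,0,-1],[0,0,0.008,0,0,0,-1]]' 60;  python3 -m pendant '[[0,0,-0.02,0,0,0,-1],[0,0,-0.05,0,0,0,-1],[0,0,-0.08,0,0,0,-1],[0,0,-0.08,0,0,0,-1]]'; python3 -c "
from h import *
to(360.4,305.4,320,52.1)"
```

```text
clock: 15.18
eef_pos: [600.7, 326.2, 244.3]
tcp_rot: [179.9, -0.0, 85.0]
wrist_force: [0.4, -0.0, 0.1]
gripper_width: 0.38
finger_force: 59.6
clock: 15.52
eef_pos: [601.1, 326.4, 330.3]
tcp_rot: [179.6, -0.2, 85.0]
wrist_force: [1.0, -0.6, -0.9]
gripper_width: 0.377
finger_force: 60.3
to (360.4, 305.4, 320, 52.1) [-0.0419 -0.238   0.0083] [ 0.4 -0.4 32.9] at [601.1 326.4 330.3] 15.5167
```

```bash
python3 -m pendant '[[-0.005,-0.028,0,0,0,4,-1],[-0.01,-0.055,0,0,0,8,-1],[-0.015,-0.083,0,0,0,12,-1],[-0.02,-0.11,0,0,0,16,-1],[-0.025,-0.138,0,0,0,20,-1],[-0.03,-0.165,0,0,0,24,-1],[-0.035,-0.193,0,0,0,28,-1],[-0.039,-0.22,0,0,0,31,-1],[-0.042,-0.238,0,0,0,33,-1],[-0.042,-0.238,0,0,0,33,-1],[-0.042,-0.238,0,0,0,33,-1],[-0.042,-0.238,0,0,0,33,-1]]'; python3 - <<'E'
from h import *
c=cap('wrist');W=fworld(c);x,y,z=np.moveaxis(W,-1,0)
hsv=cv2.cvtColor(c["image"],cv2.COLOR_RGB2HSV)
m=(z>3)&(z<22)&(hsv[...,1]>50)&(x>260)&(x<480)&(y>210)&(y<450);tray(c,W,m,"wood")
to(360.4,305.4,214,52.1)
E
```

```text
clock: 16.52
eef_pos: [360.2, 305.1, 323.5]
tcp_rot: [180.0, -0.1, 52.0]
wrist_force: [0.5, -0.2, -2.2]
gripper_width: 0.378
finger_force: 60.7
wood ((385.7379455566406, 337.86590576171875), (153.84934997558594, 86.51679229736328), 51.965370178222656) z 5.3
to (360.4, 305.4, 214, 52.1) [ 0.0002 -0.0002  0.1094] [ 0.  -0.  -0.1] at [360.4 305.1 323.4] 16.5667
```

```bash
python3 -m pendant '[[0,0,0.03,0,0,0,-1],[0,0,0.06,0,0,0,-1],[0,0,0.085,0,0,0,-1],[0,0,0.1,0,0,0,-1],[0,0,0.106,0,0,0,-1],[0,0,0.109,0,0,0,-1],[0,0,0.112,0,0,0,-1],[0,0,0.112,0,0,0,-1]]'
```

```text
clock: 17.23
eef_pos: [360.3, 305.2, 211.8]
tcp_rot: [180.0, -0.0, 52.0]
wrist_force: [-1.4, -2.0, 2.4]
gripper_width: 0.376
finger_force: 61.0
```

Touched down. I'll release, rise, and go look at spring_70.

```bash
python3 -m pendant '[[0,0,0,0,0,0,0.4],[0,0,0,0,0,0,0.4],[0,0,0,0,0,0,0.4],[0,0,0,0,0,0,0.4],[0,0,-0.03,0,0,0,0.4],[0,0,-0.07,0,0,0,0.4],[0,0,-0.11,0,0,0,0.4],[0,0,-0.15,0,0,0,0.4],[0,0,-0.15,0,0,0,0.4]]'; python3 - <<'E'
from h import *
c=cap('side');W=world(c);caps(W,(300,460,260,400),45,110,8)
caps(W,(340,560,-180,60),50,110,8)
to(437,-79,330,85)
E
```

```text
clock: 17.98
eef_pos: [360.3, 305.4, 369.1]
tcp_rot: [179.8, -0.6, 52.0]
wrist_force: [1.0, 1.0, 1.7]
gripper_width: 0.7
finger_force: 0.0
cap 361 303 r 19 z 69 mean 362.1 302.2 77
cap 495 -23 r 22 z 82 mean 494.1 -25.2 199
cap 438 -81 r 21 z 72 mean 437.4 -82.4 161
to (437, -79, 330, 85) [-0.2557  0.2971  0.0344] [  0.2  -0.3 -33. ] at [360.1 305.3 365.4] 18.0333
```

```bash
python3 -m pendant '[[-0.255,0.297,0.035,0,0,-33,0.5],[-0.255,0.297,0.035,0,0,-33,0.5],[-0.255,0.297,0.035,0,0,-33,0.5],[-0.255,0.297,0.035,0,0,-33,0.5],[-0.255,0.297,0.035,0,0,-33,0.5],[-0.255,0.297,0.035,0,0,-33,0.5],[-0.255,0.297,0.035,0,0,-33,0.5],[-0.255,0.297,0.035,0,0,-33,0.5],[-0.255,0.297,0.035,0,0,-33,0.5],[-0.255,0.297,0.035,0,0,-33,0.5],[-0.255,0.297,0.035,0,0,-33,0.5],[-0.255,0.297,0.035,0,0,-33,0.5],[-0.255,0.297,0.035,0,0,-33,0.5]]'; python3 - <<'E'
from h import *
c=cap('wrist');W=fworld(c)
caps(W,(340,560,-180,60),50,110)
to(437,-79.5,216,85)
E
```

```text
clock: 19.12
eef_pos: [436.7, -79.6, 325.3]
tcp_rot: [-179.9, -0.0, 84.9]
wrist_force: [-0.3, 0.3, 0.2]
gripper_width: 0.749
finger_force: 0.0
cap 494 -24 r 21 z 80 mean 493.6 -23.1 2477
cap 437 -80 r 19 z 70 mean 437.3 -78.7 1763
to (437, -79.5, 216, 85) [-0.0008  0.0005  0.1096] [-0.1 -0.  -0.1] at [436.7 -78.7 325.6] 19.1667
```

```bash
python3 -m pendant '[[-0.001,0.0005,0.04,0,0,0,0.5],[-0.001,0.0005,0.08,0,0,0,0.5],[-0.001,0.0005,0.1,0,0,0,0.5],[-0.001,0.0005,0.11,0,0,0,0.5],[-0.001,0.0005,0.11,0,0,0,0.5],[-0.001,0.0005,0.11,0,0,0,-1],[-0.001,0.0005,0.11,0,0,0,-1],[-0.001,0.0005,0.11,0,0,0,-1],[-0.001,0.0005,0.11,0,0,0,-1],[-0.001,0.0005,0.11,0,0,0,-1]]' 60; python3 -m pendant '[[0,0,-0.02,0,0,0,-1],[0,0,-0.04,0,0,0,-1],[0,0,-0.07,0,0,0,-1],[0,0,-0.10,0,0,0,-1],[0,0,-0.13,0,0,0,-1],[0,0,-0.13,0,0,0,-1],[0,0,-0.13,0,0,0,-1]]'; python3 -c "
from h import *
to(601,326,340,84.8)"
```

```text
clock: 20.0
eef_pos: [437.6, -79.8, 217.1]
tcp_rot: [179.9, 0.0, 85.0]
wrist_force: [0.8, 0.7, 2.1]
gripper_width: 0.424
finger_force: 59.7
clock: 20.58
eef_pos: [437.3, -79.9, 347.4]
tcp_rot: [179.8, 0.0, 85.0]
wrist_force: [0.3, 0.3, -3.3]
gripper_width: 0.423
finger_force: 63.7
to (601, 326, 340, 84.8) [0.4186 0.1276 0.0075] [0.2 0.  0.2] at [437.3 -79.9 347.4] 20.5833
```

```bash
python3 -m pendant '[[0.033,0.01,0,0,0,0,-1],[0.066,0.02,0,0,0,0,-1],[0.099,0.03,0,0,0,0,-1],[0.132,0.04,0,0,0,0,-1],[0.165,0.05,0,0,0,0,-1],[0.198,0.06,0,0,0,0,-1],[0.231,0.07,0,0,0,0,-1],[0.264,0.08,0,0,0,0,-1],[0.297,0.09,0,0,0,0,-1],[0.33,0.1,0,0,0,0,-1],[0.363,0.11,0,0,0,0,-1],[0.39,0.119,0,0,0,0,-1],[0.41,0.125,0,0,0,0,-1],[0.418,0.1275,0,0,0,0,-1],[0.418,0.1275,0,0,0,0,-1],[0.418,0.1275,0,0,0,0,-1],[0.418,0.1275,0,0,0,0,-1]]'; python3 - <<'E'
from h import *
c=cap('wrist');W=fworld(c);x,y,z=np.moveaxis(W,-1,0)
to(601,326,254,84.8)
caps(W,(560,640,290,360),140,220)
E
```

```text
clock: 22.0
eef_pos: [600.6, 324.5, 345.6]
tcp_rot: [-179.9, 0.0, 85.0]
wrist_force: [-0.5, -0.1, -2.6]
gripper_width: 0.424
finger_force: 63.4
to (601, 326, 254, 84.8) [0.0017 0.0003 0.092 ] [-0.   0.   0.1] at [600.6 324.4 346. ] 22.05
cap 602 331 r 32 z 202 mean 601.8 330.5 9327
cap 565 334 r 4 z 219 mean 565.9 334.1 126
```

```bash
python3 -m pendant '[[0.0015,0,0.03,0,0,0,-1],[0.0015,0,0.055,0,0,0,-1],[0.0015,0,0.075,0,0,0,-1],[0.0015,0,0.084,0,0,0,-1],[0.0015,0,0.088,0,0,0,-1],[0.0015,0,0.091,0,0,0,-1],[0.0015,0,0.093,0,0,0,-1],[0.0015,0,0.094,0,0,0,-1],[0.0015,0,0.094,0,0,0,-1]]'
```

```text
clock: 22.8
eef_pos: [601.0, 326.9, 253.3]
tcp_rot: [179.9, -0.0, 85.0]
wrist_force: [-1.1, -2.1, 2.2]
gripper_width: 0.421
finger_force: 63.9
```

```bash
python3 -m pendant '[[0,0,0,0,0,0,0.35],[0,0,0,0,0,0,0.35],[0,0,0,0,0,0,0.35],[0,0,0,0,0,0,0.35],[0,0,-0.02,0,0,0,0.35],[0,0,-0.05,0,0,0,0.35],[0,0,-0.08,0,0,0,0.35],[0,0,-0.08,0,0,0,-1],[0,0,-0.08,0,0,0,-1],[0,0,-0.08,0,0,0,-1],[0,0,-0.08,0,0,0,-1],[0,0,-0.08,0,0,0,-1]]'; python3 - <<'E'
from h import *
c=cap('wrist');W=fworld(c)
caps(W,(560,640,290,360),85,116)
to(601,326,253,85)
E
```

```text
clock: 23.8
eef_pos: [600.8, 326.9, 331.0]
tcp_rot: [-179.9, 0.0, 85.0]
wrist_force: [0.5, -0.6, -0.5]
gripper_width: 0.005
finger_force: 0.0
cap 601 327 r 19 z 107 mean 601.0 328.2 2276
to (601, 326, 253, 85) [-0.0009  0.0004  0.0782] [-0.1  0.  -0. ] at [600.8 326.9 331.2] 23.85
```

```bash
python3 -m pendant '[[0,0,0.03,0,0,0,-1],[0,0,0.045,0,0,0,-1],[0,0,0.05,0,0,0,-1],[0,0,0.055,0,0,0,-1],[0,0,0.06,0,0,0,-1],[0,0,0.065,0,0,0,-1],[0,0,0.07,0,0,0,-1],[0,0,0.074,0,0,0,-1],[0,0,0.077,0,0,0,-1],[0,0,0.077,0,0,0,-1],[0,0,0.077,0,0,0,-1]]'
```

```text
clock: 24.77
eef_pos: [600.9, 327.0, 255.4]
tcp_rot: [180.0, -0.0, 85.0]
wrist_force: [-4.1, -1.0, 5.1]
gripper_width: 0.005
finger_force: 2.8
```

```bash
python3 -m pendant '[[0,0,0.002,0,0,0,-1],[0,0,0.002,0,0,0,-1],[0,0,0.002,0,0,0,-1],[0,0,0.002,0,0,0,-1],[0,0,0.002,0,0,0,-1],[0,0,0.002,0,0,0,-1],[0,0,0.002,0,0,0,-1],[0,0,0.002,0,0,0,-1],[0,0,0.002,0,0,0,-1],[0,0,0.002,0,0,0,-1],[0,0,0.002,0,0,0,-1],[0,0,0.002,0,0,0,-1]]'; python3 dial.py d70.png
```

```text
clock: 25.77
eef_pos: [600.9, 327.0, 253.7]
tcp_rot: [180.0, -0.0, 85.0]
wrist_force: [-3.2, -1.8, 6.1]
gripper_width: -0.004
finger_force: 3.0
[600.88060541 326.9759771  253.74984235] [-3.33807779 -2.65927838  5.95002136]
```

View pics/d70.png

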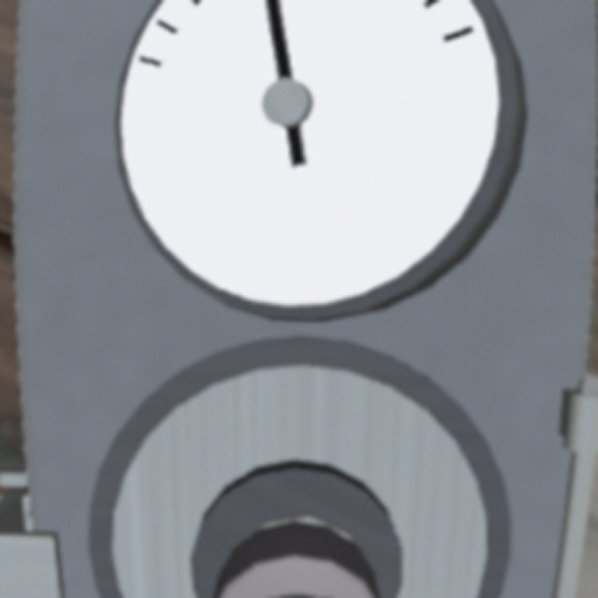

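The needle stands left of the thick line, about 64° (1.1 rad, about 8.5 N), so spring_70 is weak and goes to the steel tray.

```bash
python3 -m pendant '[[0,0,-0.02,0,0,0,-1],[0,0,-0.05,0,0,0,-1],[0,0,-0.08,0,0,0,0.35],[0,0,-0.08,0,0,0,0.35],[0,0,-0.08,0,0,0,0.35],[0,0,-0.08,0,0,0,0.35],[0,0,-0.05,0,0,0,0.35],[0,0,-0.02,0,0,0,0.35],[0,0,-0.005,0,0,0,0.35],[0,0,-0.001,0,0,0,0.35],[0,0,-0.001,0,0,0,-1],[0,0,-0.001,0,0,0,-1],[0,0,-0.001,0,0,0,-1],[0,0,-0.001,0,0,0,-1],[0,0,-0.001,0,0,0,-1]]' 60;  python3 -m pendant '[[0,0,-0.02,0,0,0,-1],[0,0,-0.05,0,0,0,-1],[0,0,-0.08,0,0,0,-1],[0,0,-0.09,0,0,0,-1],[0,0,-0.09,0,0,0,-1]]'; python3 -c "
from h import *
to(445,98.7,330,54)
b=cap('side');W=world(b);caps(W,(340,560,-180,60),50,110,8)"
```

```text
clock: 27.07
eef_pos: [601.0, 327.0, 255.1]
tcp_rot: [179.9, -0.0, 85.0]
wrist_force: [0.4, -0.0, -1.7]
gripper_width: 0.426
finger_force: 60.2
clock: 27.48
eef_pos: [601.1, 327.1, 347.7]
tcp_rot: [179.7, -0.1, 85.0]
wrist_force: [1.2, 0.3, -2.5]
gripper_width: 0.426
finger_force: 60.7
to (445, 98.7, 330, 54) [-0.2411 -0.1356  0.0165] [ 0.2 -0.2 31. ] at [601.1 327.1 347.7] 27.4833
cap 493 -24 r 22 z 82 mean 494.0 -25.3 201
```

```bash
python3 -m pendant '[[-0.025,-0.014,0,0,0,3,-1],[-0.05,-0.028,0,0,0,6,-1],[-0.075,-0.042,0,0,0,9,-1],[-0.1,-0.056,0,0,0,12,-1],[-0.125,-0.07,0,0,0,16,-1],[-0.15,-0.085,0,0,0,20,-1],[-0.175,-0.099,0,0,0,24,-1],[-0.2,-0.112,0,0,0,27,-1],[-0.225,-0.126,0,0,0,30,-1],[-0.241,-0.1355,0,0,0,31,-1],[-0.241,-0.1355,0,0,0,31,-1],[-0.241,-0.1355,0,0,0,31,-1],[-0.241,-0.1355,0,0,0,31,-1]]'; python3 - <<'E'
from h import *
c=cap('wrist');save(c,'w7.png',s=1.2)
to(445,98.7,220,54)
np.savez("w7.npz",**c)
E
```

```text
clock: 28.62
eef_pos: [445.0, 98.9, 343.3]
tcp_rot: [-179.9, 0.0, 54.0]
wrist_force: [0.4, 0.7, -2.9]
gripper_width: 0.422
finger_force: 61.0
to (445, 98.7, 220, 54) [-0.0003  0.0003  0.1234] [-0.1  0.   0. ] at [445.1  99.1 343.4] 28.6667
```

View pics/w7.png

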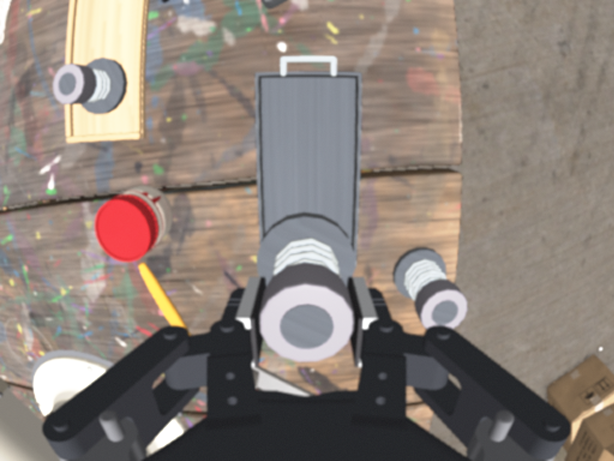

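Spring_70 hangs over the steel tray on its centreline (tray edges at columns 256–360, spring at 307). Spring_60 stands in the plywood tray at (90,85). Lowering now.

```bash
python3 -m pendant '[[0,0,0.03,0,0,0,-1],[0,0,0.06,0,0,0,-1],[0,0,0.09,0,0,0,-1],[0,0,0.11,0,0,0,-1],[0,0,0.117,0,0,0,-1],[0,0,0.121,0,0,0,-1],[0,0,0.124,0,0,0,-1],[0,0,0.126,0,0,0,-1],[0,0,0.126,0,0,0,-1]]'
```

```text
clock: 29.42
eef_pos: [445.2, 98.9, 219.0]
tcp_rot: [180.0, -0.1, 54.0]
wrist_force: [-0.7, 1.3, 1.7]
gripper_width: 0.428
finger_force: 61.2
```

```bash
python3 -m pendant '[[0,0,0,0,0,0,0.4],[0,0,0,0,0,0,0.4],[0,0,0,0,0,0,0.4],[0,0,0,0,0,0,0.4],[0,0,-0.03,0,0,0,0.4],[0,0,-0.07,0,0,0,0.4],[0,0,-0.11,0,0,0,0.5],[0,0,-0.12,0,0,0,0.5],[0,0,-0.12,0,0,0,0.5]]'; python3 - <<'E'
from h import *
c=cap('side');W=world(c);caps(W,(400,500,60,150),45,110,8)
caps(W,(340,560,-180,60),50,110,8);caps(W,(300,460,260,400),45,110,8)
to(494,-23.5,335,85)
E
```

```text
clock: 30.17
eef_pos: [445.3, 98.7, 341.8]
tcp_rot: [179.7, -0.2, 54.0]
wrist_force: [0.3, 0.5, 0.7]
gripper_width: 0.75
finger_force: 0.0
cap 446 100 r 21 z 75 mean 446.0 96.5 137
cap 495 -24 r 21 z 82 mean 494.1 -25.7 199
cap 359 304 r 19 z 69 mean 361.7 302.5 77
to (494, -23.5, 335, 85) [-0.0701  0.1115  0.0047] [  0.2  -0.1 -31. ] at [445.   98.7 339.6] 30.2167
```

```bash
python3 -m pendant '[[-0.07,0.1115,0,0,0,-31,0.5],[-0.07,0.1115,0,0,0,-31,0.5],[-0.07,0.1115,0,0,0,-31,0.5],[-0.07,0.1115,0,0,0,-31,0.5],[-0.07,0.1115,0,0,0,-31,0.5],[-0.07,0.1115,0,0,0,-31,0.5],[-0.07,0.1115,0,0,0,-31,0.5],[-0.07,0.1115,0,0,0,-31,0.5]]'; python3 - <<'E'
from h import *
c=cap('wrist');W=fworld(c)
caps(W,(420,560,-80,40),60,110)
to(494,-23.5,226,85)
E
```

```text
clock: 30.88
eef_pos: [493.7, -22.9, 337.5]
tcp_rot: [-179.9, -0.0, 84.8]
wrist_force: [-0.1, -0.0, 0.3]
gripper_width: 0.749
finger_force: 0.0
cap 495 -23 r 21 z 80 mean 494.6 -22.3 2085
to (494, -23.5, 226, 85) [-0.0007  0.0005  0.1118] [-0.  -0.  -0.1] at [493.7 -22.8 337.8] 30.9333
```

```bash
python3 -m pendant '[[-0.001,0.001,0.04,0,0,0,0.5],[-0.001,0.001,0.08,0,0,0,0.5],[-0.001,0.001,0.1,0,0,0,0.5],[-0.001,0.001,0.111,0,0,0,0.5],[-0.001,0.001,0.111,0,0,0,0.5],[-0.001,0.001,0.111,0,0,0,-1],[-0.001,0.001,0.111,0,0,0,-1],[-0.001,0.001,0.111,0,0,0,-1],[-0.001,0.001,0.111,0,0,0,-1],[-0.001,0.001,0.111,0,0,0,-1]]' 60; python3 -m pendant '[[0,0,-0.02,0,0,0,-1],[0,0,-0.04,0,0,0,-1],[0,0,-0.07,0,0,0,-1],[0,0,-0.10,0,0,0,-1],[0,0,-0.13,0,0,0,-1],[0,0,-0.13,0,0,0,-1],[0,0,-0.13,0,0,0,-1]]'; python3 -c "
from h import *
to(601,326.5,350,84.8)"
```

```text
clock: 31.77
eef_pos: [495.1, -24.6, 228.1]
tcp_rot: [179.9, 0.0, 85.0]
wrist_force: [0.6, 0.4, 1.5]
gripper_width: 0.467
finger_force: 60.2
clock: 32.35
eef_pos: [494.9, -24.6, 358.6]
tcp_rot: [179.8, 0.0, 85.0]
wrist_force: [0.3, 0.0, -3.7]
gripper_width: 0.465
finger_force: 64.7
to (601, 326.5, 350, 84.8) [0.359  0.075  0.0088] [0.2 0.  0.2] at [494.9 -24.6 358.6] 32.35
```

```bash
python3 -m pendant '[[0.03,0.006,0,0,0,0,-1],[0.06,0.013,0,0,0,0,-1],[0.09,0.019,0,0,0,0,-1],[0.12,0.025,0,0,0,0,-1],[0.15,0.031,0,0,0,0,-1],[0.18,0.038,0,0,0,0,-1],[0.21,0.044,0,0,0,0,-1],[0.24,0.05,0,0,0,0,-1],[0.27,0.056,0,0,0,0,-1],[0.3,0.063,0,0,0,0,-1],[0.33,0.069,0,0,0,0,-1],[0.35,0.073,0,0,0,0,-1],[0.359,0.075,0,0,0,0,-1],[0.359,0.075,0,0,0,0,-1],[0.359,0.075,0,0,0,0,-1],[0.359,0.075,0,0,0,0,-1]]'; python3 -c "
from h import *
to(601,326.5,264,85)"
```

```text
clock: 33.68
eef_pos: [600.8, 325.6, 356.7]
tcp_rot: [-180.0, 0.0, 85.0]
wrist_force: [0.5, -0.1, -3.0]
gripper_width: 0.473
finger_force: 64.4
to (601, 326.5, 264, 85) [0.001  0.0002 0.0927] [-0.  0. -0.] at [600.8 325.6 356.7] 33.6833
```

```bash
python3 -m pendant '[[0,0,0.03,0,0,0,-1],[0,0,0.055,0,0,0,-1],[0,0,0.075,0,0,0,-1],[0,0,0.084,0,0,0,-1],[0,0,0.088,0,0,0,-1],[0,0,0.091,0,0,0,-1],[0,0,0.093,0,0,0,-1],[0,0,0.094,0,0,0,-1],[0,0,0.094,0,0,0,-1]]'
```

```text
clock: 34.43
eef_pos: [601.0, 326.5, 264.3]
tcp_rot: [179.9, -0.0, 85.0]
wrist_force: [-2.0, -2.0, 3.8]
gripper_width: 0.471
finger_force: 64.7
```

```bash
python3 -m pendant '[[0,0,0,0,0,0,0.4],[0,0,0,0,0,0,0.4],[0,0,0,0,0,0,0.4],[0,0,0,0,0,0,0.4],[0,0,-0.02,0,0,0,0.4],[0,0,-0.05,0,0,0,0.4],[0,0,-0.08,0,0,0,0.4],[0,0,-0.08,0,0,0,-1],[0,0,-0.08,0,0,0,-1],[0,0,-0.08,0,0,0,-1],[0,0,-0.08,0,0,0,-1],[0,0,-0.08,0,0,0,-1]]'; python3 - <<'E'
from h import *
c=cap('wrist');W=fworld(c)
caps(W,(560,640,290,360),85,126)
to(601,326,253,85)
E
```

```text
clock: 35.43
eef_pos: [600.8, 326.5, 342.0]
tcp_rot: [-179.9, 0.0, 85.0]
wrist_force: [0.3, -0.8, -1.2]
gripper_width: 0.004
finger_force: 0.0
cap 600 327 r 21 z 117 mean 600.5 328.7 2693
to (601, 326, 253, 85) [-0.0005  0.0003  0.0892] [-0.1  0.  -0. ] at [600.8 326.5 342.2] 35.4833
```

```bash
python3 -m pendant '[[0,0,0.03,0,0,0,-1],[0,0,0.045,0,0,0,-1],[0,0,0.05,0,0,0,-1],[0,0,0.055,0,0,0,-1],[0,0,0.06,0,0,0,-1],[0,0,0.065,0,0,0,-1],[0,0,0.07,0,0,0,-1],[0,0,0.075,0,0,0,-1],[0,0,0.08,0,0,0,-1],[0,0,0.085,0,0,0,-1],[0,0,0.088,0,0,0,-1],[0,0,0.088,0,0,0,-1],[0,0,0.088,0,0,0,-1]]'
```

```text
clock: 36.57
eef_pos: [600.8, 326.5, 256.4]
tcp_rot: [180.0, -0.0, 85.0]
wrist_force: [-7.9, -3.6, 13.2]
gripper_width: 0.003
finger_force: 6.1
```

```bash
python3 -m pendant '[[0,0,0.003,0,0,0,-1],[0,0,0.003,0,0,0,-1],[0,0,0.003,0,0,0,-1],[0,0,0.003,0,0,0,-1],[0,0,0.003,0,0,0,-1],[0,0,0.003,0,0,0,-1],[0,0,0.003,0,0,0,-1],[0,0,0.003,0,0,0,-1],[0,0,0.003,0,0,0,-1],[0,0,0.003,0,0,0,-1],[0,0,0.003,0,0,0,-1],[0,0,0.003,0,0,0,-1]]'; python3 dial.py d80.png
```

```text
clock: 37.57
eef_pos: [600.8, 326.5, 253.8]
tcp_rot: [180.0, -0.0, 85.0]
wrist_force: [-8.1, -3.1, 13.2]
gripper_width: -0.001
finger_force: 6.5
[600.77284974 326.52448551 253.8034859 ] [-7.78027013 -3.11626359 13.1260815 ]
```

View pics/d80.png

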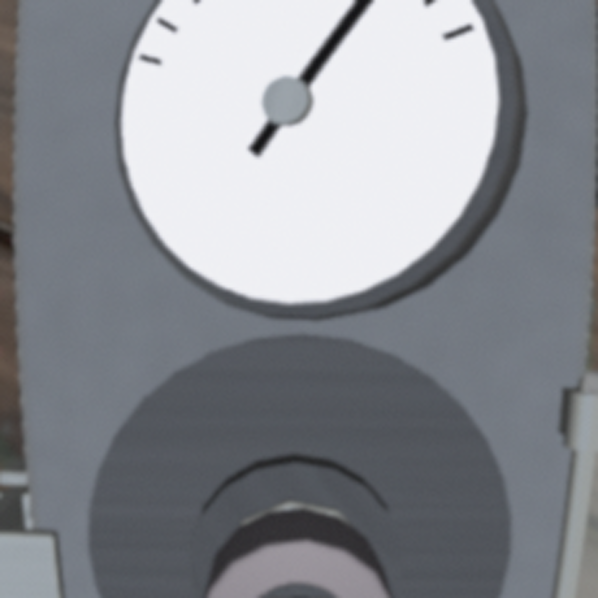

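The needle is well past the thick line, about 109° (1.9 rad), so spring_80 is sound and goes to the plywood tray.

```bash
python3 -m pendant '[[0,0,-0.02,0,0,0,-1],[0,0,-0.05,0,0,0,-1],[0,0,-0.09,0,0,0,0.4],[0,0,-0.09,0,0,0,0.4],[0,0,-0.09,0,0,0,0.4],[0,0,-0.09,0,0,0,0.4],[0,0,-0.06,0,0,0,0.4],[0,0,-0.03,0,0,0,0.4],[0,0,-0.015,0,0,0,0.4],[0,0,-0.012,0,0,0,0.4],[0,0,-0.012,0,0,0,-1],[0,0,-0.012,0,0,0,-1],[0,0,-0.012,0,0,0,-1],[0,0,-0.012,0,0,0,-1],[0,0,-0.012,0,0,0,-1]]' 60;  python3 -m pendant '[[0,0,-0.02,0,0,0,-1],[0,0,-0.05,0,0,0,-1],[0,0,-0.08,0,0,0,-1],[0,0,-0.09,0,0,0,-1],[0,0,-0.09,0,0,0,-1]]'; python3 -c "
from h import *
to(401,357.4,350,52.1)
b=cap('side');W=world(b);caps(W,(300,450,250,420),50,110,8);caps(W,(400,560,40,160),50,110,8)"
```

```text
clock: 38.87
eef_pos: [601.0, 326.6, 265.1]
tcp_rot: [179.9, -0.0, 85.0]
wrist_force: [0.2, 0.6, -1.1]
gripper_width: 0.473
finger_force: 60.7
clock: 39.28
eef_pos: [601.0, 326.6, 357.7]
tcp_rot: [179.7, -0.1, 85.0]
wrist_force: [0.0, 0.6, -2.9]
gripper_width: 0.473
finger_force: 61.3
to (401, 357.4, 350, 52.1) [ 0.0132 -0.2019  0.0068] [ 0.2 -0.2 32.9] at [601.  326.6 357.7] 39.2833
cap 361 304 r 18 z 68 mean 360.8 301.5 71
cap 446 98 r 19 z 75 mean 445.9 96.5 126
```

```bash
python3 -m pendant '[[0.002,-0.025,0,0,0,4,-1],[0.003,-0.05,0,0,0,8,-1],[0.005,-0.075,0,0,0,12,-1],[0.007,-0.1,0,0,0,16,-1],[0.008,-0.125,0,0,0,20,-1],[0.01,-0.15,0,0,0,24,-1],[0.012,-0.175,0,0,0,28,-1],[0.013,-0.195,0,0,0,31,-1],[0.013,-0.202,0,0,0,33,-1],[0.013,-0.202,0,0,0,33,-1],[0.013,-0.202,0,0,0,33,-1],[0.013,-0.202,0,0,0,33,-1]]'; python3 - <<'E'
from h import *
to(401,357.4,232.5,52.1)
c=cap('wrist');save(c,'w8.png',s=1.2)
E
```

```text
clock: 40.33
eef_pos: [401.3, 357.0, 353.3]
tcp_rot: [-180.0, 0.1, 52.1]
wrist_force: [1.0, 0.4, -1.8]
gripper_width: 0.474
finger_force: 61.7
to (401, 357.4, 232.5, 52.1) [ 0.0003 -0.0004  0.1208] [-0.   0.1 -0. ] at [401.3 357.  353.3] 40.3333
```

View pics/w8.png

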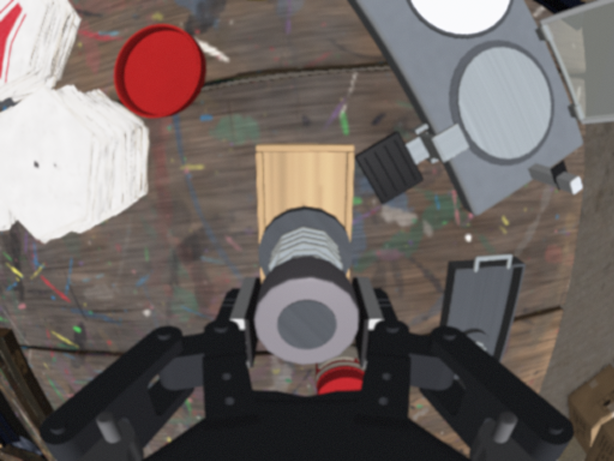

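Spring_80 hangs on the plywood tray's centreline (edges at columns 256–354). Lowering and releasing it.

```bash
python3 -m pendant '[[0,0,0.03,0,0,0,-1],[0,0,0.06,0,0,0,-1],[0,0,0.09,0,0,0,-1],[0,0,0.108,0,0,0,-1],[0,0,0.115,0,0,0,-1],[0,0,0.119,0,0,0,-1],[0,0,0.122,0,0,0,-1],[0,0,0.123,0,0,0,-1],[0,0,0.123,0,0,0,-1]]'
```

```text
clock: 41.13
eef_pos: [401.1, 357.3, 232.3]
tcp_rot: [180.0, -0.1, 52.0]
wrist_force: [-1.4, -0.5, 2.4]
gripper_width: 0.469
finger_force: 62.0
```

```bash
python3 -m pendant '[[0,0,0,0,0,0,0.5],[0,0,0,0,0,0,0.5],[0,0,0,0,0,0,0.5],[0,0,0,0,0,0,0.5],[0,0,-0.03,0,0,0,0.5],[0,0,-0.07,0,0,0,0.5],[0,0,-0.11,0,0,0,0.5],[-0.1,0.08,-0.2,0,0,0,0.5],[-0.2,0.08,-0.2,0,0,0,0.5],[-0.2,0.08,-0.2,0,0,0,0.5],[-0.2,0.08,-0.2,0,0,0,0.5],[-0.2,0.08,-0.2,0,0,0,0.5],[-0.2,0.08,-0.2,0,0,0,0.5],[-0.2,0.08,-0.2,0,0,0,0.5]]'; python3 - <<'E'
from h import *
c=cap('wrist');W=fworld(c);save(c,'w9.png',s=1.2)
caps(W,(300,470,250,420),50,110);caps(W,(400,560,40,180),50,110)
b=cap('side');V=world(b);caps(V,(300,450,250,420),50,110,8);caps(V,(400,560,40,160),50,110,8)
for n,cx,cy,a,P in(("s60",380.7,331.4,52.1,(360.4,304)),("s80",380.7,331.4,52.1,(401,357)),("s70",464.4,125.4,54,(446,99))):
    d=np.array(P)-(cx,cy);a=np.radians(a);print(n,d@[np.cos(a),np.sin(a)],d@[-np.sin(a),np.cos(a)])
E
```

```text
clock: 42.3
eef_pos: [339.2, 147.4, 433.7]
tcp_rot: [179.8, -0.2, 51.9]
wrist_force: [-0.3, 0.0, -0.6]
gripper_width: 0.747
finger_force: 0.0
cap 393 347 r 15 z 85 mean 390.6 344.4 265
cap 361 304 r 17 z 66 mean 361.1 303.7 693
cap 446 99 r 19 z 73 mean 445.3 99.8 869
cap 401 356 r 24 z 88 mean 401.9 354.9 120
cap 362 304 r 17 z 68 mean 362.0 301.7 71
cap 447 100 r 21 z 76 mean 445.8 96.8 127
s60 -34.09089348647906 -0.8130075605667987
s80 32.67054213377666 -0.2927057996112711
s70 -32.17329729368011 -0.6316179640222799
```

View pics/w9.png

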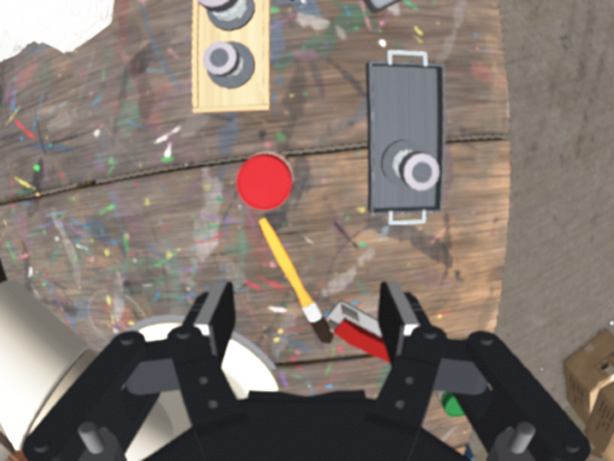

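All three springs stand in their trays: 60 at (225,62), 80 at (228,8) and 70 at (415,168). Both pots are in place, and there is no fourth spring.

```bash
python3 -c "
from plant import workorder
print(workorder.hand_in())"
```

```text
the job is handed in; nothing more can be done
None
```

The job is handed in: the lid was sprung open, spring_60 and spring_80 read sound (about 1.9 rad) and stand in the plywood tray, spring_70 read weak (about 1.1 rad) and stands in the steel tray, there was no spring_90, and no verdict came back.

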